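Mesh the mill crank with its drive and wind it to the stop

TASK

The crank of the hand mill is standing up on its spindle, out of mesh with the drive teeth, and a glass or a jar stands in the way of its swing. Move that one aside, upright on the worktop, until it is clear of the whole circle the knob sweeps; turn the crank until its star fits between the teeth of the drive and push the hub down fully home; then wind the crank clockwise (seen from above) to the drive's stop. Tip nothing over and leave the other things where they are.

Things in the scene. Friction and masses are not known exactly. Their poses are not given: they have to be found in the camera images.
- mill_axis (a point): Squat steel hand mill fixed to the worktop: drum 102 mm across, 60 mm tall, on a rubber foot 124 mm across and 10 mm high. This point: on the mill's vertical axis at the drum's top (z = 0.060); z is up, -x is the mill's front, roughly facing the robot (x and y turn with the mill).
- drive_tab (a point): Drive ring on top of the drum: a disc with four upright teeth 90 degrees apart, each 22.5 mm wide, 30 to 52 mm from the axis, 14 mm high (tops at z = 0.074). A small tab sticks outward from one tooth; this point is the tab's end, 63 mm from the axis. Turned clockwise the ring stops where the tab meets a lug on the drum's side.
- drive (a joint): Angle of the drive ring about the mill's axis, rad, clockwise seen from above: at 0 the tooth with the tab points to the mill's front (-x); 1.6 is the hard stop; range 0 to 1.6. Stiff (0.3 Nm); it stays where it is left.
- hub_top (a point): Middle of the flat top (about 32 mm across) of the crank's black hub, on the mill's axis; z = 0.1085 raised, 0.095 home. Under the hub is the crank's flat star: four arms 90 degrees apart, each 22.5 mm wide, 12 mm thick, reaching 54 mm from the axis; one of them is prolonged to the knob.
- crank_turn (a joint): Angle of the crank about the mill's axis, rad, clockwise seen from above: at 0 the long arm points to the mill's front (-x). Turns both ways (-3.1 to 3.1) with about 0.1 Nm and stays where it is left. The star fits between the teeth when crank_turn - drive = 0.785 plus any multiple of 1.571, within 0.06 either way; else it lands on the teeth.
- crank_press (a joint): How far the crank is pushed down its spindle, m: 0 raised (star's underside at z = 0.0755, just above the teeth), 0.0135 fully home on a stop, between the teeth. Friction fit: it does not drop but needs a push of 6 to 7 N down on the hub, and stays where it is left. Once home the crank turns the drive (5 N at the knob), after up to 0.13 rad of play.
- knob (a point): Upright wooden crank knob, 26 mm across, 46 mm tall, fixed on the long arm 85 mm from the mill's axis. This point: on the knob's axis, 24 mm above the arm and 22 mm below the knob's top (knob top at z = 0.1335 raised). The knob's outer edge sweeps a circle of 98 mm radius about the mill's axis.
- glass_mid (a point): Clear glass tumbler, open at the top, 80 mm across at the rim and 88 mm tall; this point is at its centre, half-way up, z up. It or the jar stands close by the mill inside the crank's swing (on the mill's left), the other one clear of it on the right.
- jar_mid (a point): Glass jar of light brown food with a red lid, 64 mm across and 87 mm tall; this point is at its centre, half-way up, z up.
- pepper_mid (a point): Bystander: dark wooden pepper mill, 58 mm across, 170 mm tall. This point is at half its height over its middle, z up.
- mug_mid (a point): Bystander: white mug with handle, 95 mm tall, cup 92 mm across, 127 mm long over the handle (the handle points to the body's -y; the cup's own axis lies 17 mm to +y of this point). This point is at half its height over its middle, z up.
- spice_mid (a point): Bystander: small glass spice jar with a dark cap, 41 mm across, 105 mm tall. This point is at half its height over its middle, z up.
- garlic_mid (a point): Bystander: garlic bulb, 61 mm across, 59 mm tall. This point is at half its height over its middle, z up.
- shaker_mid (a point): Bystander: salt shaker with a grey top, 44 mm across, 90 mm tall. This point is at half its height over its middle, z up.
Things that resemble listed ones, but are neither listed nor needed, are in the scene too. What is shaped like the part that bears glass_mid but green or turquoise is not meant.

How it is judged:
By the outcome, as a careful person would: the job done as asked, in the order asked, and still so for the second after the job is handed in, with the robot touching nothing.
It also fails if it takes over 64 s, if anything falls off the work surface, if the arm or the gripper's body presses on something with over 40 N, if the wrist force passes 120 N, or if a joint passes its speed limit or range.

ROBOT

A 6-joint arm with a two-finger parallel gripper is mounted at the origin on a cart in front of the work surface, level with it; the furniture and walls round the work are solid. World frame = base frame: x ahead of the robot, y to its left, z up, the work surface at z = 0. Lengths are in m, angles in rad, forces in N, time in s.
With the tool pointing down it reaches from about 0.375 to 0.925 m from the base axis. Payload 5.7 kg.
Tool frame: the origin (TCP) lies midway between the tips of the shut fingers; the grasp point (between the pads) lies 19 mm behind it; z points along the fingers, y is the line along which they close (so a half turn about z gives the same grasp; the last joint's range is limited). The gripper opens to 88 mm and grips with 3 to 60 N. Pads are 20 mm wide; open, the fingers measure 115 mm over their backs; the gripper's body (75 mm by 178 mm) begins 61 mm behind the grasp point.
Start: joints at [1.174, 0.359, 1.51, -0, 1.272, -0.115], TCP at [0.167, 0.576, 0.223] pointing down, gripper open.
Joint ranges: [-2.97, 2.97], [-1.01, 2.36], [0.21, 2.38], [-0.96, 4.11], [0.2, 2.71], [-2.98, 2.98]. Speed limits (rad/s): [2.39, 2.39, 3.14, 3.14, 3.14, 3.14].

INTERFACE

Orientations are given as a unit quaternion [x, y, z, w].
In Python, from bench import move_ptp, servo_line, goto_joints, move_gripper, sleep, inverse_kinematics, capture, PlanningError, close_job, spot_in, silhouettes, current_clock, current_joint_pos, current_qvel, current_joint_torque, current_position, current_orientation, current_force, current_torque, current_finger_gap, current_grip_force gives the robot as it stands. Calls block until the motion is done:
- move_ptp(position, orientation): joint-space move of the TCP to a pose.
- servo_line(position, orientation=None, rate=0.15, contact_N=None): straight line of the TCP; orientation=None keeps the orientation; rate is the mean speed in m/s. With contact_N (N) it stops when the force on the tool has changed by that much, and returns True; else False.
- goto_joints(angles): joint-space move.
- move_gripper(opening): finger opening in m; the grip force is fixed at half the most; returns when the fingers have stopped.
- sleep(seconds).
- inverse_kinematics(position, orientation): joint angles nearest the present ones, or None.
- capture(name): name is "side" or "top"; returns a dict with "image" (480x640x3 uint8, blue, green, red), "range_z" (480x640 float32, m along the optical axis (not along the pixel's ray), 0 where there is no reading), "intrinsics" (3x3 intrinsics, pixels), "R" (3x3) and "t" (3): a world point X has camera coordinates R X + t. Camera axes: x right, y down, z forward; pixel columns grow to the right and rows downward; lengths in m; the calibration is good to about 2 mm. A picture is of the moment at which its call begins.
A pose or a line that the arm cannot do raises PlanningError and nothing moves.
- close_job(): hands the job in; it is judged then, once.
Trained networks look in the newest picture that a camera, given by its name, has taken for a name from the list of things; names that differ only in an ending like _2 or _b are one class to them, and where a whole thing is asked for, a point or a joint stands for the part that bears it (a point fixed in the world has none). Each returns a list of dicts, best first, with "conf" (0 to 1); they miss things now and then, are a little off and sometimes report something else, mostly with a low value. They report only what shows in the picture. A call takes as long as a camera call. They do not tell look-alikes from the thing itself.
- spot_in(camera, query): "xy" ([column, row] in pixels, amid what is visible of it).
- silhouettes(camera, query): "region" (480x640 bool, what is visible of it) and "xy" ([column, row] in pixels, amid what is visible of it).
Readings, each from a call of its own:
- current_clock(): time.
- current_joint_pos(): joint angles.
- current_qvel(): joint speeds.
- current_joint_torque(): joint torques, N m.
- current_position(): TCP position.
- current_orientation(): TCP orientation.
- current_force(): force on the tool from outside, world axes, zero at the start.
- current_torque(): the same for the moment, N m.
- current_finger_gap(): finger opening in m.
- current_grip_force(): force on a finger pad.
Only numpy, scipy, OpenCV 4.12 (cv2) and the standard library are available. Lean on these libraries where they do the work, as an engineer would, in place of code of your own. Each camera call takes 0.05 s, during which the arm holds its last target. There are 200 camera calls.

## Working session

There is one attempt and no reset: what is moved stays moved. The work goes in short steps, each a Python script; the robot and the scene stay as the last script left them, time stands still between calls to the robot, and variables do not carry over. Pictures are saved under pics/ and viewed, at most 10 in all, crops included, and the job is handed in when it is done.

```bash
mkdir -p pics
python3 - <<'E'
from bench import *
import cv2, numpy as np
a=capture("top");b=capture("side")
for n,c in (("top",a),("side",b)):
    cv2.imwrite(f"pics/{n}0.png",c["image"]); np.savez(f"{n}0.npz",**c)
    print(n,c["intrinsics"].tolist(),c["R"].round(3).tolist(),c["t"].round(3).tolist())
    for q in ["glass_mid","jar_mid","knob","hub_top","drive_tab","pepper_mid","mug_mid","spice_mid","garlic_mid","shaker_mid"]:
        print(q,[(np.round(d["xy"]).tolist(),round(d["conf"],2)) for d in spot_in(n,q)][:4])
print(current_clock())
E
```

```text
top [[474.14126953090926, 0.0, 319.0206378052303], [0.0, 474.14126953090926, 245.79226612308472], [0.0, 0.0, 1.0]] [[0.023, -1.0, -0.021], [-0.999, -0.022, -0.033], [0.032, 0.022, -0.999]] [-0.057, 0.525, 1.115]
glass_mid [([188.0, 308.0], 0.87), ([269.0, 245.0], 0.86), ([355.0, 184.0], 0.77), ([387.0, 264.0], 0.74)]
jar_mid [([445.0, 259.0], 0.75)]
knob [([312.0, 253.0], 0.89), ([322.0, 252.0], 0.21)]
hub_top [([313.0, 250.0], 0.91)]
drive_tab [([320.0, 258.0], 0.89)]
pepper_mid [([417.0, 179.0], 0.65)]
mug_mid [([205.0, 172.0], 0.95)]
spice_mid [([230.0, 274.0], 0.71), ([176.0, 228.0], 0.23)]
garlic_mid [([468.0, 202.0], 0.67)]
shaker_mid [([180.0, 228.0], 0.65)]
side [[450.8459528538926, 0.0, 317.29352185615073], [0.0, 450.8459528538926, 244.89472833808549], [0.0, 0.0, 1.0]] [[-0.772, -0.635, -0.001], [-0.516, 0.628, -0.582], [0.37, -0.449, -0.813]] [0.39, 0.377, 0.721]
glass_mid [([284.0, 437.0], 0.97), ([386.0, 227.0], 0.93), ([288.0, 306.0], 0.57)]
jar_mid [([413.0, 191.0], 0.94), ([331.0, 265.0], 0.64)]
knob [([333.0, 267.0], 0.79)]
hub_top [([333.0, 263.0], 0.64)]
drive_tab [([324.0, 274.0], 0.84)]
pepper_mid [([331.0, 170.0], 0.69)]
mug_mid [([167.0, 308.0], 0.85)]
spice_mid [([280.0, 364.0], 0.93)]
garlic_mid [([377.0, 160.0], 0.67), ([191.0, 387.0], 0.67)]
shaker_mid [([190.0, 387.0], 0.6)]
1.1
```

View pics/top0.png

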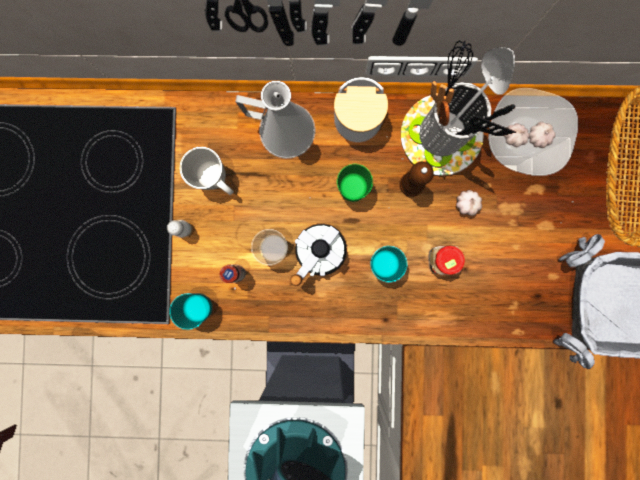

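View pics/side0.png

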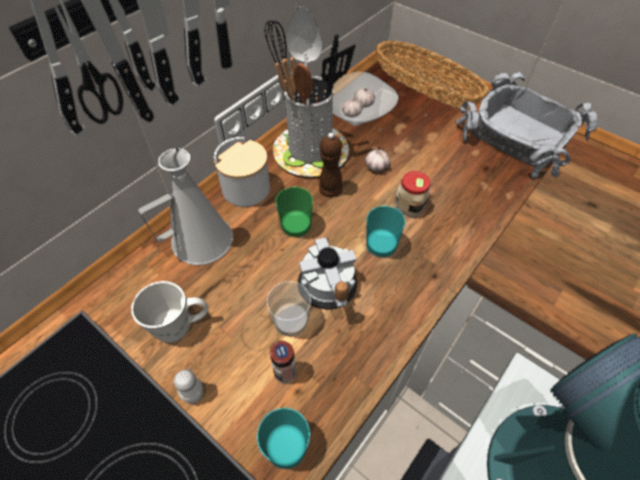

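The clear tumbler is at top (270,247). Its look-alikes are green (355,184), turquoise (388,264) and turquoise (190,310), so I choose the clear one. The jar with the red lid at (449,261) is clear on the right. The knob is near top (297,280) and the hub at (320,248). Next I check these in a close crop and measure.

```bash
cat > h.py <<'E'
from bench import *
import cv2, numpy as np
def ray(c,u,v,z):
    K,R,t=c["intrinsics"],c["R"],c["t"]
    C=-R.T@t; d=R.T@np.linalg.solve(K,[u,v,1.]); s=(z-C[2])/d[2]
    return C+s*d
def proj(c,X):
    p=c["intrinsics"]@(c["R"]@np.asarray(X)+c["t"]); return p[:2]/p[2]
def cloud(c):
    K,R,t=c["intrinsics"],c["R"],c["t"]; v,u=np.mgrid[:480,:640]; z=c["range_z"]
    P=np.stack([(u-K[0,2])/K[0,0]*z,(v-K[1,2])/K[1,1]*z,z],-1)
    return (P-t)@R, z>0
def crop(c,u0,v0,w,h,s,name):
    cv2.imwrite("pics/"+name,cv2.resize(c["image"][v0:v0+h,u0:u0+w],None,fx=s,fy=s,interpolation=cv2.INTER_CUBIC))
E
python3 - <<'E'
from h import *
a=dict(np.load("top0.npz"));b=dict(np.load("side0.npz"))
W=np.zeros((600,800,3),np.uint8)
A=cv2.resize(a["image"][200:300,240:360],None,fx=6,fy=6,interpolation=cv2.INTER_CUBIC); cv2.imwrite("pics/c0.png",A)
print("hub",ray(a,320,248,.1085),"knob",ray(a,297,280,.1335))
for n,c in(("top",a),("side",b)):
    P,ok=cloud(c)
    d=np.hypot(*(P[...,:2]-ray(a,320,248,.1085)[:2]).transpose(2,0,1))
    m=ok&(d<.03)&(P[...,2]>.1)&(P[...,2]<.12); print(n,"hub cloud",m.sum(),P[m].mean(0),P[m].max(0),P[m].min(0))
    m=ok&(d>.065)&(d<.11)&(P[...,2]>.115)&(P[...,2]<.15); print("knob cloud",m.sum(),P[m].mean(0) if m.any() else 0)
    for q in("glass_mid","jar_mid","spice_mid"):
        capture(n)
        for s in silhouettes(n,q)[:4]:
            r=s["region"]; v,u=np.nonzero(r); g=r&ok
            print(n,q,round(s["conf"],2),s["xy"].round() if hasattr(s["xy"],"round") else s["xy"],"box",u.min(),u.max(),v.min(),v.max(),np.median(P[g],0).round(3),P[g].max(0).round(3))
E
```

```text
hub [ 0.51780434 -0.04970584  0.1085    ] knob [ 0.44883216 -0.00343722  0.1335    ]
top hub cloud 256 [ 0.51859924 -0.05017164  0.10740522] [ 0.53765867 -0.03007738  0.11390672] [ 0.50050223 -0.06918229  0.1003612 ]
knob cloud 114 [ 0.45011426 -0.0014238   0.12909434]
top glass_mid 0.92 [270.6, 246.7] box 252 288 229 264 [0.521 0.071 0.015] [0.558 0.114 0.092]
top glass_mid 0.81 [388.9, 262.6] box 371 407 246 281 [ 0.488 -0.209  0.015] [ 0.53  -0.161  0.092]
top glass_mid 0.69 [354.1, 183.5] box 337 372 163 201 [ 0.678 -0.125  0.016] [ 0.727 -0.083  0.092]
top glass_mid 0.62 [189.4, 308.4] box 169 212 294 329 [0.37  0.252 0.03 ] [0.41  0.309 0.091]
top jar_mid 0.73 [418.1, 179.8] box 401 433 161 195 [ 0.67  -0.253  0.145] [ 0.702 -0.234  0.172]
top jar_mid 0.66 [448.3, 256.7] box 428 464 245 273 [ 0.499 -0.325  0.085] [ 0.534 -0.302  0.092]
top spice_mid 0.88 [232.3, 274.1] box 220 246 264 282 [0.459 0.14  0.103] [0.479 0.179 0.11 ]
side hub cloud 295 [ 0.51707149 -0.04584848  0.10694316] [ 0.53713895 -0.02856409  0.1110656 ] [ 0.49959058 -0.06658728  0.10004956]
knob cloud 177 [0.4474557  0.00424865 0.12742027]
side glass_mid 0.78 [382.4, 228.0] box 365 405 205 256 [ 0.49  -0.206  0.053] [ 0.528 -0.16   0.09 ]
side glass_mid 0.73 [287.2, 307.5] box 268 309 282 336 [0.528 0.058 0.045] [0.559 0.104 0.089]
side glass_mid 0.7 [294.7, 211.8] box 276 312 186 236 [ 0.671 -0.123  0.054] [ 0.725 -0.081  0.091]
side glass_mid 0.66 [283.5, 435.7] box 257 309 407 468 [0.383 0.237 0.021] [0.434 0.281 0.09 ]
side jar_mid 0.76 [414.2, 192.0] box 396 430 171 217 [ 0.493 -0.313  0.068] [ 0.53  -0.299  0.091]
side spice_mid 0.93 [281.5, 361.6] box 271 295 340 383 [0.451 0.156 0.1  ] [0.485 0.17  0.108]
side spice_mid 0.64 [325.7, 274.4] box 304 353 246 290 [ 0.508 -0.035  0.061] [0.601 0.004 0.134]
side spice_mid 0.52 [333.1, 264.1] box 300 355 237 306 [ 0.504 -0.031  0.088] [0.604 0.014 0.135]
```

View pics/c0.png

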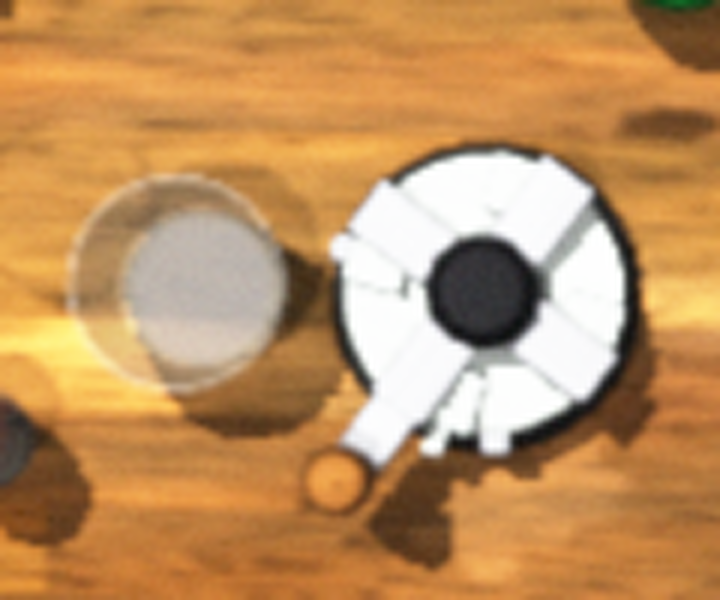

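The crop shows the clear tumbler with its rim centre at about crop (176,283), which is (269.3,247.2) in the full image. The hub is at (320.3,248.7) and the knob at (295.8,280), pointing lower-left. The small protrusions at crop (345,245), (432,445) and (495,443) are the tab and lug candidates.

I'll shift the tumbler with the shut fingers low inside it, then look closer at the mill.

```bash
cat >> h.py <<'E'
from scipy.spatial.transform import Rotation as Ro
def down(a):  # tool z down, tool y along world azimuth a
    y=np.array([np.cos(a),np.sin(a),0]); z=np.array([0,0,-1.]); x=np.cross(y,z)
    return Ro.from_matrix(np.stack([x,y,z],1)).as_quat()
E
python3 - <<'E'
from h import *
a=dict(np.load("top0.npz"))
g=(ray(a,269.3,247.2,.088)+ray(a,273.8,248,.008))/2; print("glass",ray(a,269.3,247.2,.088),ray(a,273.8,248,.008))
gx,gy=g[:2]
for az in (0,np.pi):
    q=down(az); j=inverse_kinematics([gx,gy,.16],q); print(az,None if j is None else np.round(j,2))
    if j is not None and abs(j[5])<2.5: break
move_gripper(0.0)
move_ptp([gx,gy,.2],q)
print("contact",servo_line([gx,gy,.04],rate=.12,contact_N=4), current_position())
T=np.array([.575,.115]); d=T-g[:2]; d/=np.linalg.norm(d); E=T+d*.014
servo_line([E[0],E[1],.04],rate=.07); print(current_force())
servo_line([T[0],T[1],.04],rate=.1); servo_line([T[0],T[1],.2],rate=.2)
move_ptp([.3,.45,.25],q)
for n in("top","side"):
    c=capture(n);np.savez(f"{n}1.npz",**c)
    for s in silhouettes(n,"glass_mid"): print(n,np.round(s["xy"]),round(s["conf"],2))
    im=c["image"]; 
    (u,v)=proj(c,[.518,-.048,.075]).astype(int)
    k=im[v-45:v+45,u-60:u+50] if n=="top" else im[v-60:v+50,u-70:u+60]
    k=cv2.resize(k,None,fx=5,fy=5,interpolation=cv2.INTER_CUBIC)
    y=cv2.cvtColor(k,cv2.COLOR_BGR2GRAY).astype(float); y=np.clip((y/255)**2.5*255,0,255).astype(np.uint8)
    print(n,"crop origin",u-60 if n=="top" else u-70,v-45 if n=="top" else v-60)
    cv2.imwrite(f"pics/{n}1.png",y)
cv2.imwrite("pics/top1full.png",dict(np.load("top1.npz"))["image"])
print(current_clock())
E
```

```text
glass [0.51765978 0.06246186 0.088     ] [0.51816569 0.06189833 0.008     ]
0 [-0.01  0.32  1.75 -0.    1.07 -0.01]
contact False [0.51848625 0.06218347 0.04058566]
[-1.28661066 -1.0209802   0.88636652]
top [190. 308.] 0.87
top [248. 225.] 0.85
top [388. 264.] 0.61
top [354. 184.] 0.55
top crop origin 259 203
side [294. 211.] 0.73
side [185. 379.] 0.7
side [252. 309.] 0.64
side [381. 229.] 0.59
side crop origin 257 203
11.2583
```

View pics/top1.png

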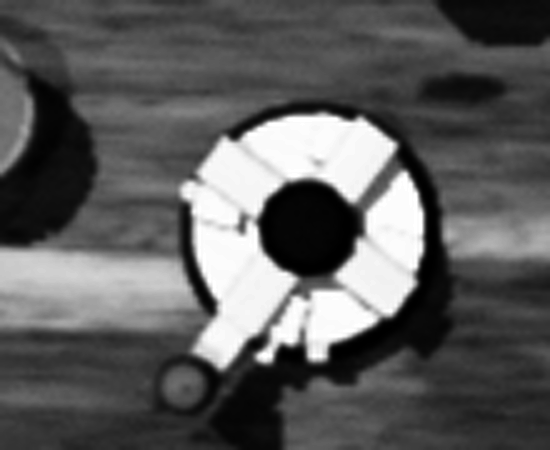

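View pics/side1.png

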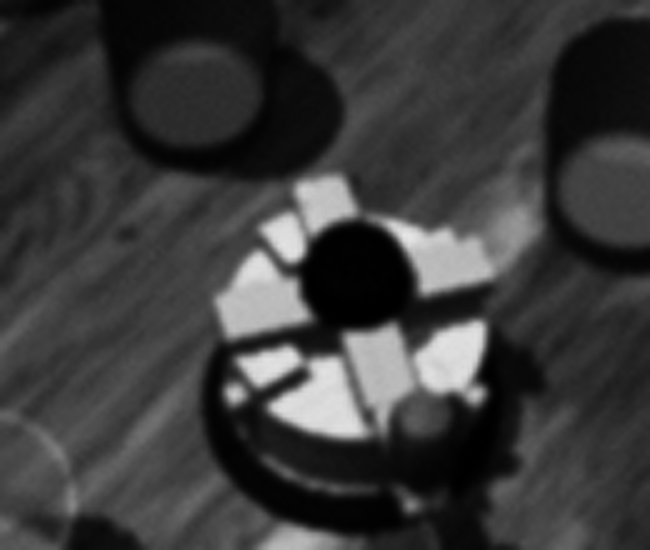

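View pics/top1full.png

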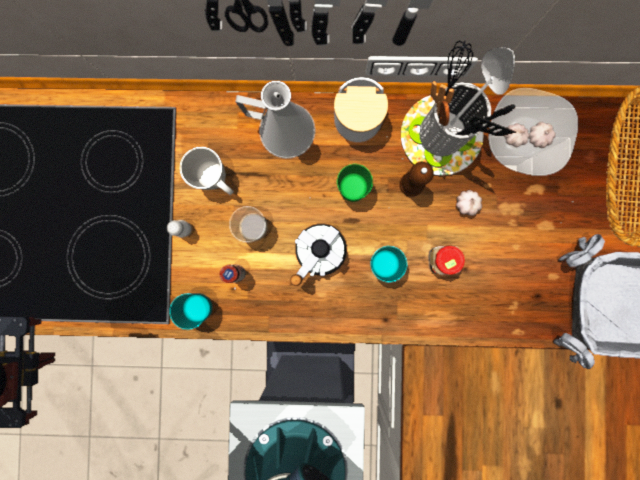

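The tumbler now stands upright at top (248,225), well clear. The tab and lug candidates in the top crop are at (190,190), (267,353) and (317,352). In the side crop they are at (235,393), (478,393) and (410,500). I compute the azimuths.

Run:
```python
from h import *
a=dict(np.load("top1.npz"));b=dict(np.load("side1.npz"))
A=lambda x,y,z:ray(a,259+(x+.5)/5-.5,203+(y+.5)/5-.5,z)
B=lambda x,y,z:ray(b,257+(x+.5)/5-.5,203+(y+.5)/5-.5,z)
c1=A(309,228,.1085); c2=B(355,258,.1085); print("hub",c1,c2)
# azimuth measured clockwise from -x
def az(p,c): d=p-c; return round(float(np.arctan2(d[1],-d[0])),3), round(float(np.hypot(d[0],d[1])),4)
for n,f,c,L in(("top",A,c1,[(190,190),(267,353),(317,352),(216,208)]),("side",B,c2,[(235,393),(478,393),(410,500),(268,367),(462,355),(288,238)])):
    for p in L: print(n,p,[az(f(*p,z),c) for z in(.045,.06,.067,.074)])
print("knob top",az(A(186,384,.1335),c1)); print("knob side",az(B(430,412,.1335),c2))
print("arms top",[ (p,az(A(*p,.0875),c1)) for p in[(220,160),(375,140),(398,295)]])
P,ok=cloud(b)
d=P-np.r_[c1[:2],0]; r=np.hypot(d[...,0],d[...,1]); th=np.arctan2(d[...,1],-d[...,0])
for nm,cc in(("top",a),("side",b)):
    P,ok=cloud(cc); d=P-np.r_[c1[:2] if nm=="top" else c2[:2],0]; r=np.hypot(d[...,0],d[...,1]); th=np.degrees(np.arctan2(d[...,1],-d[...,0]))
    m=ok&(r>.036)&(r<.050)
    print(nm,[(t,int(1000*np.median(P[...,2][m&(abs(th-t)<3)]))) for t in range(-175,180,7) if (m&(abs(th-t)<3)).any()])
```

```text
hub [ 0.51739238 -0.05057763  0.1085    ] [ 0.51832413 -0.04646539  0.1085    ]
top (190, 190) [(1.88, 0.059), (1.875, 0.0578), (1.873, 0.0572), (1.87, 0.0567)]
top (267, 353) [(0.33, 0.059), (0.323, 0.0585), (0.32, 0.0582), (0.317, 0.058)]
top (317, 352) [(-0.068, 0.055), (-0.072, 0.0546), (-0.074, 0.0545), (-0.076, 0.0543)]
top (216, 208) [(1.793, 0.0452), (1.786, 0.0442), (1.783, 0.0437), (1.779, 0.0433)]
side (235, 393) [(2.033, 0.0507), (1.877, 0.0545), (1.813, 0.0567), (1.753, 0.0591)]
side (478, 393) [(-0.289, 0.0533), (-0.131, 0.0563), (-0.064, 0.0581), (-0.001, 0.0602)]
side (410, 500) [(0.581, 0.0712), (0.621, 0.0788), (0.637, 0.0823), (0.652, 0.0859)]
side (268, 367) [(2.198, 0.0345), (1.956, 0.0377), (1.859, 0.0398), (1.773, 0.0423)]
side (462, 355) [(-0.615, 0.0437), (-0.4, 0.0441), (-0.303, 0.045), (-0.211, 0.0464)]
side (288, 238) [(-2.708, 0.0594), (-2.796, 0.0501), (-2.849, 0.0459), (-2.913, 0.0419)]
knob top (0.636, 0.0837)
knob side (0.592, 0.085)
arms top [((220, 160), (2.205, 0.05)), ((375, 140), (-2.534, 0.0487)), ((398, 295), (-0.953, 0.0483))]
top [(-175, 74),
[... 345 characters left out ...]
, 88), (56, 60), (63, 60), (70, 61), (77, 61), (84, 60), (91, 61), (98, 74), (105, 72), (112, 84), (119, 87), (126, 88), (133, 87), (140, 85), (147, 61), (154, 59), (161, 60), (168, 61), (175, 61)]
side [(-175, 67), (-168, 73), (-161, 74), (-154, 86), (-147, 87), (-140, 87), (-133, 86), (-126, 87), (-105, 61), (-98, 61), (-91, 73), (-84, 72), (-70, 86), (-63, 87), (-56, 87), (-49, 85), (-42, 78), (-35, 60), (-28, 60), (-21, 61), (-14, 60), (-7, 60), (0, 73), (7, 73), (14, 74), (21, 87), (28, 87), (35, 85), (42, 52), (49, 54), (56, 43), (63, 39), (70, 42), (77, 44), (84, 43), (91, 54), (98, 53), (105, 70), (112, 75), (119, 86), (126, 87), (133, 86), (140, 87), (147, 84), (168, 61), (175, 62)]
```

Depth shows the teeth at azimuth ~0.325 rad (mod π/2, clockwise from −x), which agrees with the tab at 0.32. The lug is at 1.875 and the crank at ~0.625. The fitting crank azimuth is therefore ~1.11. Grip the knob, turn, press.

```bash
cat >> h.py <<'E'
C=np.array([.518,-.0485])
def kp(th,z,r=.085): return [C[0]-r*np.cos(th),C[1]+r*np.sin(th),z]
def kq(th): return down(np.pi/2-th)
def arc(t0,t1,z,rate=.08,step=.15,stop=None):
    n=int(np.ceil(abs(t1-t0)/step))
    for t in np.linspace(t0,t1,n+1)[1:]:
        servo_line(kp(t,z),kq(t),rate=rate)
        f=np.array(current_force()); ft=f[0]*np.sin(t)+f[1]*np.cos(t)
        print(round(t,2),f.round(1),"tang",round(ft,1))
        if stop and -ft>stop: break
    return t
def grab(th,z):
    move_gripper(.06); move_ptp(kp(th,.18),kq(th)); servo_line(kp(th,z),rate=.15,contact_N=8); move_gripper(.0)
    print("gap",current_finger_gap(),current_position())
def letgo(th):
    move_gripper(.06); servo_line(kp(th,.18),rate=.2)
def push(zend=.091,N=20):
    move_gripper(0); move_ptp([*C,.13],down(0)); h=servo_line([*C,zend],rate=.04,contact_N=N)
    print("push",h,np.round(current_position(),4),np.round(current_force(),1))
    servo_line([*C,.16],rate=.2)
E
python3 - <<'E'
from h import *
grab(.615,.1)
arc(.615,1.11,.1)
letgo(1.11); push()
move_ptp([.3,.4,.25],down(0))
c=capture("top"); np.savez("top2.npz",**c)
P,ok=cloud(c); d=P-np.array([.5174,-.0506,0]); r=np.hypot(d[...,0],d[...,1]); th=np.degrees(np.arctan2(d[...,1],-d[...,0]))
m=ok&(r<.013); print("hub z",np.median(P[...,2][m]))
m=ok&(r>.036)&(r<.050)
print([(t,int(1000*np.median(P[...,2][m&(abs(th-t)<3)]))) for t in range(-175,180,7) if (m&(abs(th-t)<3)).any()])
crop(c,250,190,130,110,5,"c2.png"); print(current_clock())
E
```

```text
gap 0.024679081125397826 [0.44874898 0.00060505 0.10022708]
0.74 [-1.3  0.9  5. ] tang -0.2
0.86 [0.1 3.  5.7] tang 2.0
0.99 [0.1 2.3 6.4] tang 1.3
1.11 [-0.1  3.2  4.5] tang 1.3
push True [ 0.5181 -0.0482  0.0952] [-2.6  0.5  8.3]
hub z 0.09848405427126827
[(-175, 73), (-168, 73), (-161, 73), (-154, 74), (-147, 62), (-140, 61), (-133, 72), (-126, 73), (-119, 72), (-112, 73), (-105, 72), (-98, 61), (-91, 62), (-84, 74), (-77, 74), (-70, 73), (-63, 73), (-56, 61), (-49, 60), (-42, 70), (-35, 73), (-28, 74), (-21, 73), (-14, 74), (-7, 60), (0, 60), (7, 75), (14, 72), (21, 73), (28, 73), (35, 62), (42, 60), (49, 61), (56, 73), (63, 73), (70, 73), (77, 72), (84, 60), (91, 60), (98, 73), (105, 73), (112, 72), (119, 73), (126, 63), (133, 61), (140, 71), (147, 74), (154, 73), (161, 73), (168, 70), (175, 61)]
22.4167
```

View pics/c2.png

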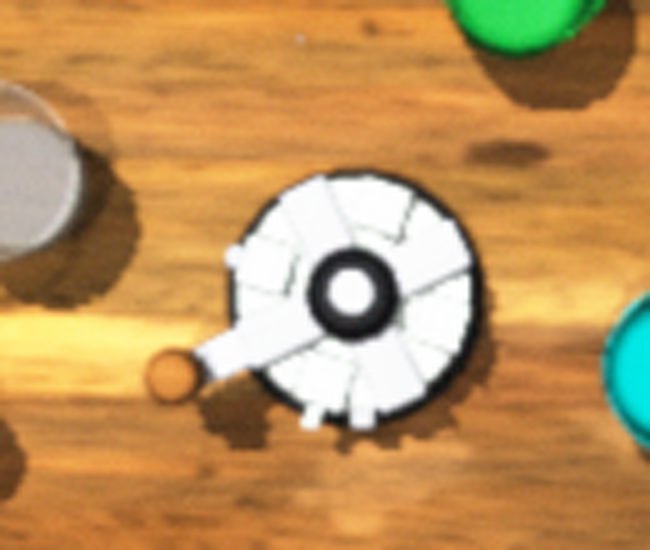

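The star sits between the teeth at z ≈ 0.073 and the hub was pushed to 0.0952, so it is home. The knob is at crop (173,375), the tab at (313,415) and the lug at (233,257). Now wind.

Run:
```python
from h import *
grab(1.11,.09)
arc(1.11,2.25,.09)
t=2.25
while t<2.9:
    t+=.04
    h=servo_line(kp(t,.09),kq(t),rate=.05,contact_N=18)
    f=np.array(current_force()); ft=f[0]*np.sin(t)+f[1]*np.cos(t); print(round(t,2),h,f.round(1),round(ft,1))
    if h or -ft>20: break
p=np.array(current_position()); d=p[:2]-C; print("az",np.arctan2(d[1],-d[0]))
sleep(.3); print(current_force(),current_clock())
```

```text
gap 0.024880091026132773 [0.48024603 0.02762291 0.09019047]
1.25 [-0.3  0.1  4.2] tang -0.2
1.4 [0.1 0.8 5.9] tang 0.2
1.54 [0.9 2.3 5.1] tang 1.0
1.68 [0.3 2.3 5.8] tang 0.0
1.82 [0.1 3.2 6.5] tang -0.7
1.96 [0.3 3.3 6. ] tang -0.9
2.11 [1.2 3.9 6.2] tang -1.0
2.25 [0.9 4.4 5.3] tang -2.1
2.29 False [1.6 4.9 6.5] -2.0
2.33 False [1.2 4.9 5.2] -2.6
2.37 False [1.2 5.6 6.2] -3.2
2.41 False [1.3 5.2 6.2] -2.9
2.45 False [1.9 5.  5. ] -2.6
2.49 False [1.2 5.  4.9] -3.3
2.53 False [2.  4.7 6.1] -2.7
2.57 False [1.7 6.7 6.3] -4.7
2.61 False [-2.3 13.3  8.6] -12.6
2.65 False [-4.1 20.4 13.2] -19.9
2.69 False [-7.6 28.6 16.1] -29.1
az 2.582854434998611
[-7.9825231  27.38194967 15.84052698] 31.8417
```

It reached the stop: the force rises to 29 N and the azimuth stays at ~2.58. Release, back off and verify.

Run:
```python
from h import *
p=current_position()
move_gripper(.06); servo_line([p[0],p[1],.18],rate=.15)
push(.091,22)
move_ptp([.3,.4,.25],down(0))
c=capture("top"); P,ok=cloud(c); d=P-np.array([.5174,-.0506,0]); r=np.hypot(d[...,0],d[...,1]); th=np.arctan2(d[...,1],-d[...,0])
m=ok&(r>.07)&(r<.1)&(P[...,2]>.105)&(P[...,2]<.135); print("knob az",np.median(th[m]))
for s in silhouettes("top","glass_mid"): print(np.round(s["xy"]))
cv2.imwrite("pics/top3.png",np.vstack([cv2.resize(c["image"][200:290,260:380],None,fx=5,fy=5,interpolation=cv2.INTER_CUBIC)])); cv2.imwrite("pics/top3f.png",c["image"]); print(current_clock())
```

```text
push True [ 0.5177 -0.0485  0.0952] [-1.5  0.6  8.3]
knob az 2.5471787234747447
[189. 308.]
[249. 221.]
[354. 183.]
[387. 262.]
38.6667
```

View pics/top3.png

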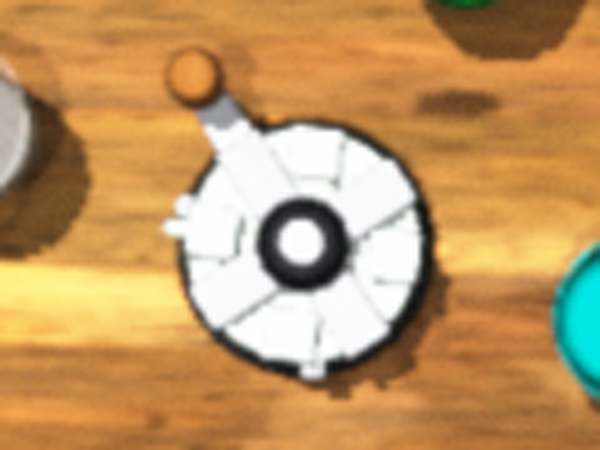

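View pics/top3f.png

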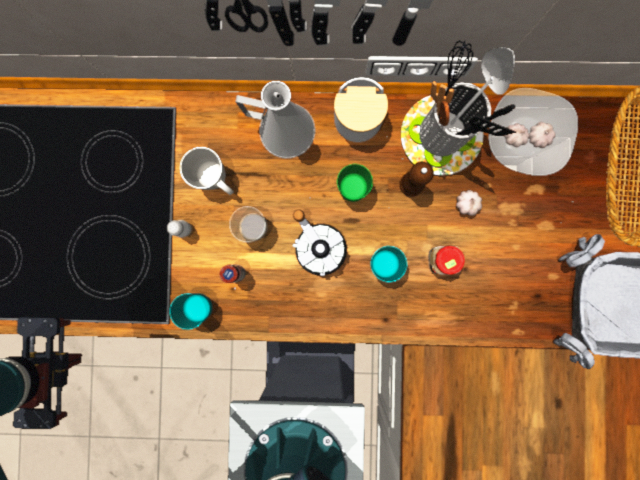

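The close crop shows the tab at (175,228) resting against the lug at (185,205), and the crank is home. The full view shows the tumbler upright at (249,224), outside the swing, and the other things where they were. I'm handing in.

```bash
python3 -c "
from bench import *
print(close_job())"
```

```text
the job is handed in; nothing more can be done
None
```

I moved the clear tumbler upright out of the swing, pushed the crank fully home, wound it clockwise until the tab met the lug, and handed the job in at about 39 s; the verdict isn't shown.

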